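Index the drilling jig on to the next hole

TASK

The hole under the drill guide is drilled: index the jig's turntable on to its next hole, one hole clockwise as seen from above. With a fingertip press the spring plunger on the turntable's arm down to unlock the table, push the table round with it, and let the plunger spring fully up into the next hole so that the table is locked there. Grip and pick up nothing, and leave the tools and other things around the jig where they lie.

Things in the scene. Friction and masses are not known exactly. Their poses are not given: they have to be found in the camera images.
- jig: Drilling jig, fixed, its -x side within 40 degrees of facing the robot: cast-iron base plate 335 x 270 x 12 mm (x from -140 to +195 mm) with a drum 260 mm in diameter. The drum's face, 54 mm above the saw table, is the fixed index plate: 12 holes 30 degrees apart on a circle of radius 112 mm, joined by a narrow ring slot. Origin: on the turntable's axis at the saw table's surface, z up.
- turntable (a joint): Angle of the turntable, rad, growing clockwise seen from above: 0 as found (plunger in its hole), 0.5236 (30 degrees) with the plunger in the next hole. Steel disc 176 mm in diameter, top 75 mm above the saw table. Friction about 0.12 Nm, some 1 N at the plunger; it stays where it is left. It can turn only while the plunger is clear of the holes.
- blank_top (a point): Top centre of the round wooden blank (144 mm in diameter, 20 mm thick, top 95 mm above the saw table) that is clamped on the turntable, on its axis; the black star knob that clamps it stands on this point, 55 mm across and up to 130 mm above the saw table.
- drill_guide (a point): Top of the fixed steel drill guide (18 mm in diameter, 163 mm above the saw table), over the blank at 52 mm from the axis on the jig's +x side, held by an arm from a column 172 mm high standing 158 mm from the axis on the same side, away from the plunger.
- plunger (a joint): Travel of the plunger, m: 0 fully up (locked in a hole), grows as it is pressed straight down, stop at 0.014. The spring needs about 4 N to start, 9 N fully down. Pressed beyond 0.010 the table is free. Let go between holes it stays near 0.010, rubbing under the index plate, and springs up by itself within about 2 degrees of a hole, centring the table (play about 0.5 degree).
- plunger_top (a point): Centre of the flat top of the plunger's round steel button, 36 mm in diameter, 118 mm above the saw table when up, 104 mm fully pressed; moves with plunger and table. 112 mm from the axis, as found in direction (-0.5, -0.866) in the jig's x, y. Below it a barrel 32 mm in diameter, top 94 mm high, on the turntable's arm: 34 mm wide, top 68 mm high, reaching 143 mm from the axis.
- next_hole (a point): Mouth of the next index hole (the one to turn to), in the upper face of the fixed index plate, 54 mm above the saw table, 112 mm from the axis in direction (-0.866, -0.5) in the jig's x, y; does not move.
- wrench: Steel spanner 170 mm long lying beside the jig; bystander. Origin under its middle.
- star_knob: Spare black star knob, 55 mm across, 26 mm high, standing beside the jig; bystander. Origin at its underside.
- spare_blank: Loose round wooden blank, 144 mm in diameter, 20 mm thick; bystander. Origin at its underside.
- screwdriver: Screwdriver with a wooden handle, 190 mm long, lying beside the jig; bystander. Origin under its middle.
- wax_can: Low round can 84 mm in diameter, 60 mm high; bystander. Origin at its underside.
- small_box: Closed cardboard box 120 x 90 x 70 mm; bystander. Origin at its underside.
- tool_bin: White open bin 220 x 160 x 90 mm with tools in it, 1.6 kg; bystander. Origin at its underside.

How it is judged:
By the outcome, as a careful person would: the job done as asked, in the order asked, and still so for the second after the job is handed in, with the robot touching nothing.
It also fails if it takes over 32 s, if anything falls off the work surface, if the arm or the gripper's body presses on something with over 40 N, if the wrist force passes 120 N, or if a joint passes its speed limit or range.

ROBOT

A 7-joint arm with a two-finger parallel gripper is mounted at the origin on the work surface. World frame = base frame: x ahead of the robot, y to its left, z up, the work surface at z = 0. Lengths are in m, angles in rad, forces in N, time in s.
With the tool pointing down it reaches from about 0.425 to 0.925 m from the base axis. Payload 6.8 kg.
Tool frame: the origin (TCP) lies on the centre line of the jaws, within the pads' length; the fingertips stand 17 mm ahead of it and the grasp point (between the pads) lies 2 mm behind it (nose_length is the distance from the TCP to the fingertips, in m); z points along the fingers, x is the direction in which the jaws open and shut, and the axes are right-handed (so a half turn about z gives the same grasp; the last joint's range is limited). The gripper opens to 85 mm and grips with 20 to 120 N. Pads are 22 mm wide; open, the fingers measure 114 mm over their backs; the gripper's body (76 mm by 85 mm) begins 54 mm behind the grasp point. The pads swing forward as they close: fully open they stand 13 mm farther back than shut.
Start: joints at [1.04, 0.477, 0.022, 1.555, -0.011, 1.109, -0.083], TCP at [0.277, -0.616, 0.248] pointing down, gripper open.
Joint ranges: [-2.96, 2.96], [-0.34, 2.1], [-1.41, 1.46], [0.24, 2.44], [-1.37, 4.51], [0.17, 1.92], [-2.96, 2.96]. Speed limits (rad/s): [2.39, 2.39, 3.14, 3.14, 3.14, 3.14, 3.14].

INTERFACE

Orientations are given as a unit quaternion [w, x, y, z].
In Python, from station import * gives the robot as it stands.
- The arm moves only by the tool send_rows, never from a script. Its argument "commands" is a list of rows, each an object with "translation": the shift along the tool's x, y, z in m, a list of three; "rot": the turn, a rotation vector about the tool's x, y, z in degrees, a list of three; "grip": the finger opening in m, from 0 to 0.0854. In form: [{"translation": [tx, ty, tz], "rot": [rx, ry, rz], "grip": grip}, ...]. A call has exactly 5 rows; each row shifts and turns the commanded pose from where the row before left it, along the tool's axes as they then stand; what a row does not reach is not made up. A row lasts 1/12 s, in which the tool goes at most 41.7 mm and 7.16 degrees, less where a joint would pass 70% of its speed; a pose out of reach is approached as far as the arm can. A call with a gripper value outside its range is refused whole. The fingers move at their own pace and stop on an object; "force" is the grip in N (left out, the last holds). Time passes only in rows, so rows that do not move let the fingers close, or fill a call up. It gives the time, the measured TCP pose, the force and the opening at its end, in the units of the state.
- get_obs(): the state, without advancing time (a new reading comes with each control period).
- read_camera(name): name is "side" or "top"; returns a dict with "pixels" (420x560x3 uint8, red, green, blue), "depth" (420x560 float32, m along the optical axis (not along the pixel's ray), 0 where there is no reading), "mtx" (3x3 intrinsics, pixels), "extrinsics" (4x4, takes a point from camera to world coordinates). Camera axes: x right, y up, looking along -z (the intrinsics and any distortion apply to the point x, -y, -z); pixel columns grow to the right and rows downward; lengths in m; the calibration is good to about 2 mm. A picture is of the moment at which its call begins.
- hand_in(): hands the job in, once; it reports no verdict.
The state is a dict: "t": time; "q": joint angles; "joint_vel": joint speeds; "joint_torque": joint torques, N m; "eef_pos": TCP position; "tool_rot": TCP orientation; "contact_force": force on the tool from outside, world axes, zero at the start; "torque": the same for the moment, N m; "gripper_width": opening from 0.0 (shut) to 1.0 (fully open).
Only numpy, scipy, OpenCV 4.12 (cv2) and the standard library are available. Lean on these libraries where they do the work, as an engineer would, in place of code of your own. Each camera call takes 0.05 s, during which the arm holds its last target.

## Working session

There is one attempt and no reset: what is moved stays moved. The work goes in short steps, Python scripts to look and compute and a tool call to move; the robot and the scene stay as the last step left them, time stands still between calls to the robot, and variables do not carry over. Pictures are saved under pics/ and viewed, and the job is handed in when it is done.

Besides the shell and the picture viewer there is one more tool, called as name(argument=value, ...), one argument or row to a line, values as JSON. send_rows: Moves the arm, as the interface text tells. Its arguments: {"type":"object","properties":{"commands":{"type":"array","items":{"type":"object","properties":{"translation":{"type":"array","items":{"type":"number"}},"rot":{"type":"array","items":{"type":"number"}},"grip":{"type":"number"}}}},"force":{"type":"number"}},"required":["commands"]}

```bash
mkdir -p pics; ls; python3 - <<'E'
from station import *
import cv2,numpy as np
o=get_obs(); print({k:np.round(v,3) for k,v in o.items()})
for n in("side","top"):
    c=read_camera(n); cv2.imwrite(f"pics/{n}0.png",cv2.cvtColor(c["pixels"],cv2.COLOR_RGB2BGR)); np.savez(f"pics/{n}0.npz",**c)
    print(n,c["mtx"],np.round(c["extrinsics"],3))
E
```

```text
pics
{'t': np.float64(0.0), 'q': array([ 1.04 ,  0.478,  0.022,  1.556, -0.011,  1.109, -0.083]), 'joint_vel': array([ 0.001,  0.002, -0.   , -0.   , -0.   , -0.001, -0.   ]), 'joint_torque': array([-1.0000e-03, -5.9645e+01,  1.6080e+00, -2.8120e+01,  1.2000e-02,
        9.0000e-03,  0.0000e+00]), 'eef_pos': array([ 0.277, -0.615,  0.247]), 'tool_rot': array([-0.   ,  0.84 , -0.543, -0.001]), 'contact_force': array([ 0.914, -0.292, -0.228]), 'torque': array([-0.02 ,  0.036,  0.02 ]), 'gripper_width': np.float64(1.002)}
side [[415.30574855   0.         283.69178904]
 [  0.         415.30574855 205.58841564]
 [  0.           0.           1.        ]] [[-0.672  0.5   -0.547 -0.042]
 [-0.741 -0.432  0.515  0.551]
 [ 0.021  0.751  0.66   0.826]
 [ 0.     0.     0.     1.   ]]
top [[488.06525872   0.         290.32945465]
 [  0.         488.06525872 206.41652333]
 [  0.           0.           1.        ]] [[-0.01   0.988 -0.155  0.349]
 [-1.    -0.006  0.026  0.025]
 [ 0.024  0.155  0.988  1.33 ]
 [ 0.     0.     0.     1.   ]]
```

View pics/side0.png

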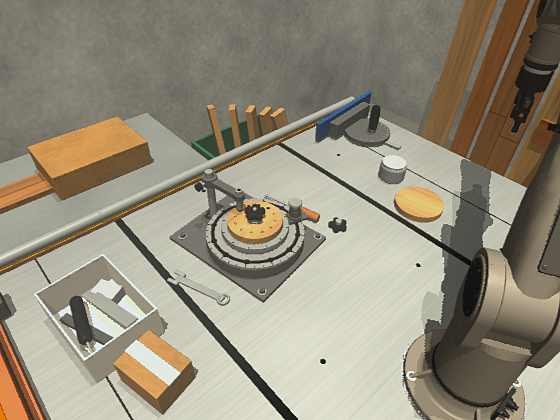

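View pics/top0.png

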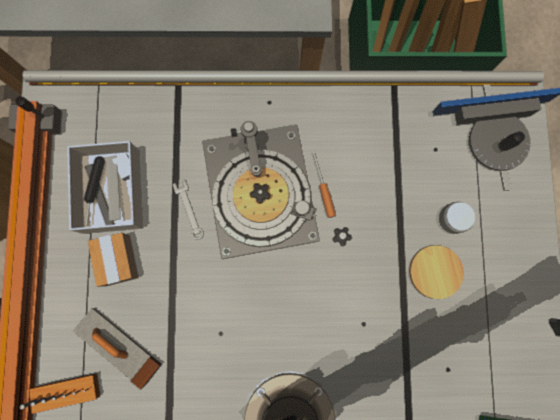

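The top view shows the jig axis near (261,193), the plunger button near (303,209) and the column near (249,128). The side view shows the button near (296,206). Next I'll measure these points with depth and ray casts.

```bash
cat > h.py <<'E'
import numpy as np,cv2
def load(n): return dict(np.load(n))
def ray(c,u,v):
    K=c["mtx"];E=c["extrinsics"]
    d=np.array([(u-K[0,2])/K[0,0],-(v-K[1,2])/K[1,1],-1.0]); return E[:3,3],E[:3,:3]@d
def onplane(c,u,v,z):
    o,d=ray(c,u,v); return o+d*(z-o[2])/d[2]
def cloud(c):
    h,w=c["depth"].shape; v,u=np.mgrid[:h,:w]; K=c["mtx"];E=c["extrinsics"];D=c["depth"]
    P=np.stack([(u-K[0,2])/K[0,0]*D,-(v-K[1,2])/K[1,1]*D,-D],-1)
    return P@E[:3,:3].T+E[:3,3]
E
python3 - <<'E'
from h import *
for n in("top","side"):
    c=load(f"pics/{n}0.npz");P=cloud(c);D=c["depth"]
    img=c["pixels"]
    # crop
    x0,x1,y0,y1=(190,350,110,270) if n=="top" else (160,360,150,305)
    cv2.imwrite(f"pics/{n}crop.png",cv2.cvtColor(cv2.resize(img[y0:y1,x0:x1],None,fx=3.7,fy=3.7,interpolation=cv2.INTER_CUBIC),cv2.COLOR_RGB2BGR))
    hsv=cv2.cvtColor(img,cv2.COLOR_RGB2HSV)
    z=P[...,2]
    print(n,"table z",np.median(z[(slice(300,330),slice(230,300))]) )
    m=((z>0.108)&(z<0.124)&(D>0)).astype(np.uint8); m[:y0]=0;m[y1:]=0;m[:,:x0]=0;m[:,x1:]=0
    k,l,s,ce=cv2.connectedComponentsWithStats(m)
    for i in range(1,k):
        if s[i,4]>15: print("z~.118",ce[i],s[i],P[l==i].mean(0).round(4),"ray",onplane(c,*ce[i],0.118).round(4))
    m=((z>0.088)&(z<0.101)&(D>0)&(hsv[...,1]>80)).astype(np.uint8); m[:y0]=0;m[y1:]=0;m[:,:x0]=0;m[:,x1:]=0
    cs,_=cv2.findContours(m,cv2.RETR_EXTERNAL,cv2.CHAIN_APPROX_NONE); q=max(cs,key=cv2.contourArea); 
    w=np.array([onplane(c,*p[0],0.095)[:2] for p in q]); (cc,r)=cv2.minEnclosingCircle((w*1000).astype(np.float32)); print("blank",cc,r)
    m=((z>0.045)&(D>0)).astype(np.uint8)
    m=((z>0.155)&(z<0.19)&(D>0)).astype(np.uint8); m[:y0]=0;m[y1:]=0;m[:,:x0]=0;m[:,x1:]=0
    k,l,s,ce=cv2.connectedComponentsWithStats(m)
    for i in range(1,k):
        if s[i,4]>10: print("high",ce[i],s[i],P[l==i].mean(0).round(4))
E
```

```text
top table z 0.00010026853327926855
z~.118 [260.50588235 192.33529412] [250 183  21  21 170] [0.5749 0.0686 0.1212] ray [0.5755 0.0687 0.118 ]
z~.118 [301.71612903 207.3483871 ] [295 201  14  14 155] [ 0.5366 -0.0349  0.1176] ray [ 0.5365 -0.0349  0.118 ]
blank (575.0978393554688, 70.19644165039062) 71.84139251708984
high [248.27096774 128.43870968] [241 121  16  16 155] [0.7282 0.0973 0.1632]
high [255.875  168.6875] [252 165   9   8  48] [0.6262 0.0784 0.1622]
side table z 0.0001997690395584284
z~.118 [210.33333333 189.60606061] [207 188   8   5  33] [0.7241 0.1033 0.115 ] ray [0.7209 0.1052 0.118 ]
z~.118 [294.74782609 202.53043478] [288 198  14  10 115] [ 0.5348 -0.0307  0.1172] ray [ 0.5341 -0.03    0.118 ]
z~.118 [239.09677419 205.58064516] [236 203   7   6  31] [0.622  0.0846 0.1149] ray [0.6191 0.0867 0.118 ]
z~.118 [254.3575419  212.88268156] [244 204  21  17 179] [0.5701 0.076  0.1201] ray [0.5718 0.0746 0.118 ]
blank (571.6107177734375, 73.7487564086914) 74.91478729248047
high [208.72580645 174.62903226] [201 169  16  12 124] [0.7267 0.1011 0.1628]
high [237.92857143 190.78571429] [235 188   7   7  42] [0.6253 0.0828 0.1613]
```

```bash
python3 - <<'E'
from h import *
from scipy.optimize import least_squares
import cv2
R=lambda a:np.array([[np.cos(a),-np.sin(a)],[np.sin(a),np.cos(a)]])
model=np.array([[-.056,-.097],[.052,0],[.158,0],[0,0]])
obs={"top":[[.5366,-.0349],[.6262,.0784],[.7282,.0973],[.5751,.0702]],"side":[[.5348,-.0307],[.6253,.0828],[.7267,.1011],[.5716,.0737]]}
for n,o in list(obs.items())+[("avg",(np.array(obs["top"])+obs["side"])/2)]:
    o=np.array(o); f=lambda p:((model@R(p[2]).T+p[:2])-o).ravel()
    s=least_squares(f,[.57,.07,.15]); print(n,s.x[:2].round(4),np.degrees(s.x[2]).round(2),(s.fun*1000).round(1), "button",model[0]@R(s.x[2]).T+s.x[:2],"next",np.array([-.097,-.056])@R(s.x[2]).T+s.x[:2])
E
```

```text
top [0.5744 0.0699] 10.07 [-0.4 -0.5 -0.6  0.6  1.7  0.2 -0.7 -0.3] button [ 0.53620361 -0.0354049 ] next [ 0.48866542 -0.0022067 ]
side [0.5725 0.0739] 10.03 [-0.6 -0.7 -1.6  0.2  1.3  0.3  0.9  0.2] button [ 0.53421758 -0.03137425] next [0.48670239 0.00185686]
avg [0.5734 0.0719] 10.05 [-0.5 -0.6 -1.1  0.4  1.5  0.3  0.1 -0.1] button [ 0.53521055 -0.03338954] next [ 4.87683867e-01 -1.74865002e-04]
```

send_rows(
  commands=[
    {"translation": [-0.021, -0.024, 0], "rot": [0, 0, 0], "grip": 0},
    {"translation": [-0.021, -0.024, 0], "rot": [0, 0, 0], "grip": 0},
    {"translation": [-0.021, -0.024, 0], "rot": [0, 0, 0], "grip": 0},
    {"translation": [-0.021, -0.024, 0], "rot": [0, 0, 0], "grip": 0},
    {"translation": [-0.021, -0.024, 0], "rot": [0, 0, 0], "grip": 0},
  ],
)

```text
t: 0.52
eef_pos: [0.3435, -0.4689, 0.2479]
tool_rot: [-0.0, 0.84, -0.543, -0.0]
contact_force: [1.3, 0.4, 0.6]
gripper_width: 0.3
```

send_rows(
  commands=[
    {"translation": [-0.021, -0.024, 0], "rot": [0, 0, 0], "grip": 0},
    {"translation": [-0.021, -0.024, 0], "rot": [0, 0, 0], "grip": 0},
    {"translation": [-0.021, -0.024, 0], "rot": [0, 0, 0], "grip": 0},
    {"translation": [-0.021, -0.024, 0], "rot": [0, 0, 0], "grip": 0},
    {"translation": [-0.021, -0.024, 0], "rot": [0, 0, 0], "grip": 0},
  ],
)

```text
t: 0.93
eef_pos: [0.4098, -0.324, 0.2481]
tool_rot: [0.0, 0.84, -0.543, -0.0]
contact_force: [0.7, -0.2, 1.3]
gripper_width: -0.004
```

send_rows(
  commands=[
    {"translation": [-0.0214, -0.0234, 0], "rot": [0, 0, 0], "grip": 0},
    {"translation": [-0.0214, -0.0234, 0], "rot": [0, 0, 0], "grip": 0},
    {"translation": [-0.0214, -0.0234, 0], "rot": [0, 0, 0], "grip": 0},
    {"translation": [-0.0214, -0.0234, 0], "rot": [0, 0, 0], "grip": 0},
    {"translation": [-0.0214, -0.0234, 0], "rot": [0, 0, 0], "grip": 0},
  ],
)

```text
t: 1.35
eef_pos: [0.4726, -0.1785, 0.2481]
tool_rot: [0.0, 0.84, -0.543, -0.0]
contact_force: [0.0, 0.2, 0.1]
gripper_width: 0.004
```

send_rows(
  commands=[
    {"translation": [-0.0214, -0.0234, 0.018], "rot": [0, 0, 0], "grip": 0},
    {"translation": [-0.0214, -0.0234, 0.018], "rot": [0, 0, 0], "grip": 0},
    {"translation": [-0.0214, -0.0234, 0.018], "rot": [0, 0, 0], "grip": 0},
    {"translation": [-0.0214, -0.0234, 0.018], "rot": [0, 0, 0], "grip": 0},
    {"translation": [-0.0214, -0.0234, 0.018], "rot": [0, 0, 0], "grip": 0},
  ],
)

```text
t: 1.77
eef_pos: [0.5354, -0.033, 0.1573]
tool_rot: [0.0, 0.84, -0.543, -0.0]
contact_force: [0.4, 0.2, 1.2]
gripper_width: 0.0
```

```bash
python3 - <<'E'
from station import *
import cv2,numpy as np
o=get_obs(); print({k:np.round(v,4) for k,v in o.items() if k in("t","q","eef_pos","tool_rot","contact_force")})
ims=[]
for n in("side","top"):
    c=read_camera(n); np.savez(f"pics/{n}1.npz",**c)
    x0,x1,y0,y1=(210,350,130,270) if n=="top" else (200,340,140,280)
    ims.append(cv2.resize(c["pixels"][y0:y1,x0:x1],(400,400),interpolation=cv2.INTER_CUBIC))
cv2.imwrite("pics/hover1.png",cv2.cvtColor(np.hstack(ims),cv2.COLOR_RGB2BGR))
E
```

```text
{'t': np.float64(1.7667), 'q': array([ 0.1732,  0.3767, -0.2794,  1.9573,  0.1384,  0.826 , -1.33  ]), 'eef_pos': array([ 0.5354, -0.033 ,  0.1573]), 'tool_rot': array([ 1.000e-04,  8.397e-01, -5.431e-01, -1.000e-04]), 'contact_force': array([0.3757, 0.2061, 1.1663])}
```

View pics/hover1.png

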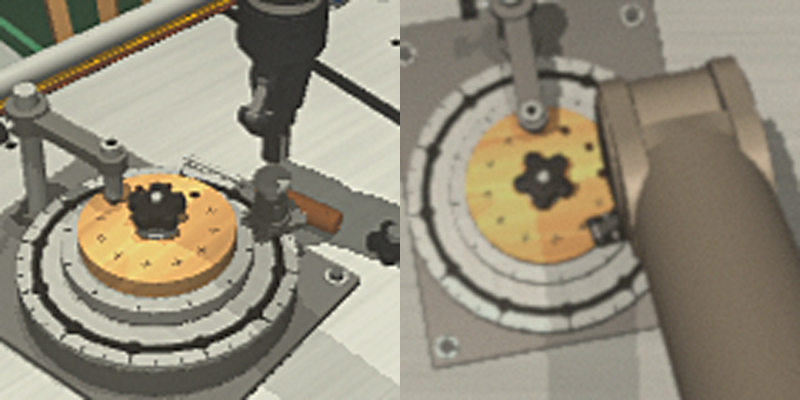

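The picture shows the closed fingertip (side panel, 272,160) hovering straight above the button (272,180). Next I'll press down.

send_rows(
  commands=[
    {"translation": [0, 0, 0.006], "rot": [0, 0, 0], "grip": 0},
    {"translation": [0, 0, 0.006], "rot": [0, 0, 0], "grip": 0},
    {"translation": [0, 0, 0.006], "rot": [0, 0, 0], "grip": 0},
    {"translation": [0, 0, 0.003], "rot": [0, 0, 0], "grip": 0},
    {"translation": [0, 0, 0.003], "rot": [0, 0, 0], "grip": 0},
  ],
)

```text
t: 2.28
eef_pos: [0.5349, -0.0358, 0.1341]
tool_rot: [0.0, 0.839, -0.544, 0.0]
contact_force: [-1.6, -1.8, 4.1]
gripper_width: 0.003
```

send_rows(
  commands=[
    {"translation": [0, 0, 0.002], "rot": [0, 0, 0], "grip": 0},
    {"translation": [0, 0, 0.002], "rot": [0, 0, 0], "grip": 0},
    {"translation": [0, 0, 0.002], "rot": [0, 0, 0], "grip": 0},
    {"translation": [0, 0, 0.002], "rot": [0, 0, 0], "grip": 0},
    {"translation": [0, 0, 0], "rot": [0, 0, 0], "grip": 0},
  ],
)

```text
t: 2.7
eef_pos: [0.5353, -0.0357, 0.1265]
tool_rot: [0.001, 0.839, -0.543, 0.0]
contact_force: [-2.3, -4.4, 6.0]
gripper_width: 0.005
```

```bash
cat > look.py <<'E'
import sys
from station import *
import cv2,numpy as np
k=sys.argv[1]
o=get_obs(); print({a:np.round(v,4) for a,v in o.items() if a in("t","q","eef_pos","tool_rot","contact_force","torque")})
ims=[]
for n in("side","top"):
    c=read_camera(n); np.savez(f"pics/{n}{k}.npz",**c)
    x0,x1,y0,y1=(210,350,130,270) if n=="top" else (220,340,130,250)
    ims.append(cv2.resize(c["pixels"][y0:y1,x0:x1],(400,400),interpolation=cv2.INTER_CUBIC))
cv2.imwrite(f"pics/v{k}.png",cv2.cvtColor(np.hstack(ims),cv2.COLOR_RGB2BGR))
E
python3 look.py 2
```

```text
{'t': np.float64(2.7), 'q': array([ 0.1666,  0.4196, -0.2686,  1.9798,  0.1592,  0.7619, -1.3444]), 'eef_pos': array([ 0.5353, -0.0357,  0.1265]), 'tool_rot': array([ 5.000e-04,  8.394e-01, -5.435e-01,  4.000e-04]), 'contact_force': array([-2.2686, -4.4204,  5.984 ]), 'torque': array([-0.8025,  0.5399, -0.0139])}
```

View pics/v2.png

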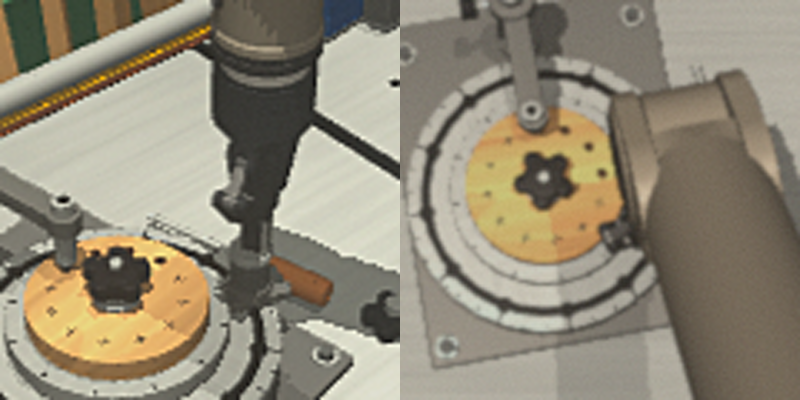

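The fingertip is seated on the button and nothing else is touched. I'll press deeper.

send_rows(
  commands=[
    {"translation": [0, 0, 0.0015], "rot": [0, 0, 0], "grip": 0},
    {"translation": [0, 0, 0.0015], "rot": [0, 0, 0], "grip": 0},
    {"translation": [0, 0, 0.001], "rot": [0, 0, 0], "grip": 0},
    {"translation": [0, 0, 0], "rot": [0, 0, 0], "grip": 0},
    {"translation": [0, 0, 0], "rot": [0, 0, 0], "grip": 0},
  ],
)

```text
t: 3.22
eef_pos: [0.5355, -0.0358, 0.123]
tool_rot: [0.0, 0.839, -0.543, 0.001]
contact_force: [-2.0, -3.5, 7.6]
gripper_width: -0.001
```

send_rows(
  commands=[
    {"translation": [0, 0, 0.001], "rot": [0, 0, 0], "grip": 0},
    {"translation": [0, 0, 0.001], "rot": [0, 0, 0], "grip": 0},
    {"translation": [0, 0, 0.001], "rot": [0, 0, 0], "grip": 0},
    {"translation": [0, 0, 0], "rot": [0, 0, 0], "grip": 0},
    {"translation": [0, 0, 0], "rot": [0, 0, 0], "grip": 0},
  ],
)

```text
t: 3.63
eef_pos: [0.5366, -0.0361, 0.121]
tool_rot: [-0.0, 0.839, -0.544, 0.002]
contact_force: [-2.0, -5.1, 12.4]
gripper_width: 0.002
```

Force and height say the plunger is at its bottom stop. I'll push it round clockwise, turning the tool with the table.

send_rows(
  commands=[
    {"translation": [-0.0028, 0.00275, 0], "rot": [0, 0, 2], "grip": 0},
    {"translation": [-0.0028, 0.00275, 0], "rot": [0, 0, 2], "grip": 0},
    {"translation": [-0.0028, 0.00275, 0], "rot": [0, 0, 2], "grip": 0},
    {"translation": [-0.0028, 0.00275, 0], "rot": [0, 0, 2], "grip": 0},
    {"translation": [-0.0028, 0.00275, 0], "rot": [0, 0, 2], "grip": 0},
  ],
)

```text
t: 4.05
eef_pos: [0.5192, -0.0277, 0.121]
tool_rot: [-0.001, 0.788, -0.615, 0.002]
contact_force: [-0.8, -5.6, 12.4]
gripper_width: -0.004
```

```bash
python3 look.py 3
```

```text
{'t': np.float64(4.05), 'q': array([ 0.121 ,  0.4001, -0.2304,  2.0259,  0.1376,  0.7259, -1.5206]), 'eef_pos': array([ 0.5192, -0.0277,  0.121 ]), 'tool_rot': array([-6.000e-04,  7.882e-01, -6.155e-01,  2.200e-03]), 'contact_force': array([-0.849 , -5.5922, 12.3851]), 'torque': array([-1.1595,  0.3035, -0.0225])}
```

View pics/v3.png

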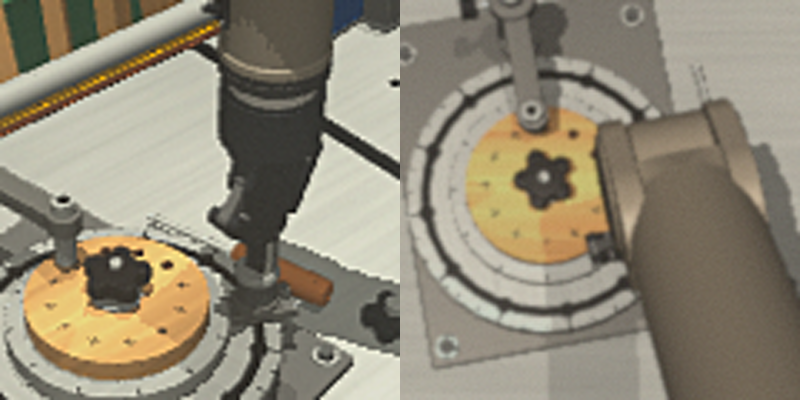

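The table is turning: the button and barrel have moved from (245,270) to (262,280) in the side panel, and the blank's marks have shifted too. I'll continue.

send_rows(
  commands=[
    {"translation": [-0.0028, 0.00275, 0], "rot": [0, 0, 2], "grip": 0},
    {"translation": [-0.0028, 0.00275, 0], "rot": [0, 0, 2], "grip": 0},
    {"translation": [-0.0028, 0.00275, 0], "rot": [0, 0, 2], "grip": 0},
    {"translation": [-0.0028, 0.00275, 0], "rot": [0, 0, 2], "grip": 0},
    {"translation": [-0.0028, 0.00275, 0], "rot": [0, 0, 2], "grip": 0},
  ],
)

```text
t: 4.57
eef_pos: [0.5029, -0.0162, 0.121]
tool_rot: [-0.001, 0.732, -0.682, 0.002]
contact_force: [-2.8, -5.2, 14.1]
gripper_width: 0.001
```

send_rows(
  commands=[
    {"translation": [-0.0028, 0.00275, 0], "rot": [0, 0, 2], "grip": 0},
    {"translation": [-0.0028, 0.00275, 0], "rot": [0, 0, 2], "grip": 0},
    {"translation": [-0.0028, 0.00275, 0], "rot": [0, 0, 2], "grip": 0},
    {"translation": [-0.0028, 0.00275, 0], "rot": [0, 0, 2], "grip": 0},
    {"translation": [0, 0, 0], "rot": [0, 0, 0], "grip": 0},
  ],
)

```text
t: 4.98
eef_pos: [0.4909, -0.0044, 0.121]
tool_rot: [0.0, -0.683, 0.731, -0.001]
contact_force: [-5.7, -3.2, 16.4]
gripper_width: 0.005
```

```bash
python3 look.py 4
```

```text
{'t': np.float64(4.9833), 'q': array([ 0.0243,  0.3569, -0.171 ,  2.0929,  0.0949,  0.6968, -1.8479]), 'eef_pos': array([ 0.4909, -0.0044,  0.121 ]), 'tool_rot': array([ 4.000e-04, -6.825e-01,  7.308e-01, -1.100e-03]), 'contact_force': array([-5.7036, -3.2143, 16.4089]), 'torque': array([-0.7633,  1.1371, -0.0395])}
```

View pics/v4.png

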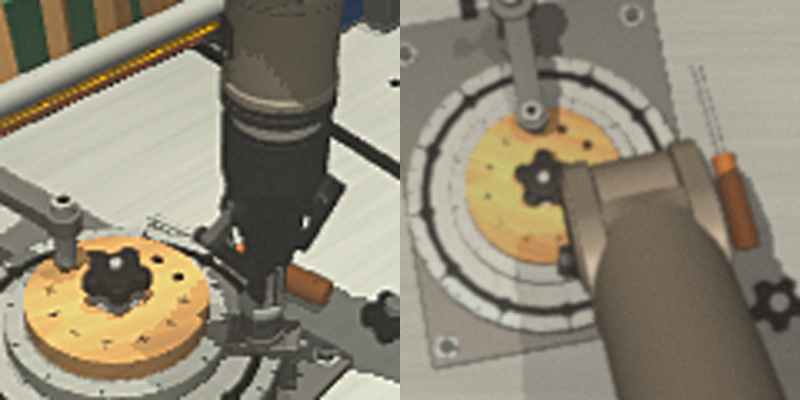

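About 28.5° so far, within the snap range. I'll add 1.5° and then let the plunger rise straight up.

send_rows(
  commands=[
    {"translation": [-0.0021, 0.0021, 0], "rot": [0, 0, 1.5], "grip": 0},
    {"translation": [0, 0, 0], "rot": [0, 0, 0], "grip": 0},
    {"translation": [0, 0, -0.002], "rot": [0, 0, 0], "grip": 0},
    {"translation": [0, 0, -0.002], "rot": [0, 0, 0], "grip": 0},
    {"translation": [0, 0, -0.002], "rot": [0, 0, 0], "grip": 0},
  ],
)

```text
t: 5.5
eef_pos: [0.4889, -0.0023, 0.1262]
tool_rot: [0.0, -0.674, 0.739, -0.001]
contact_force: [-2.1, -3.0, 7.0]
gripper_width: 0.0
```

send_rows(
  commands=[
    {"translation": [0, 0, -0.002], "rot": [0, 0, 0], "grip": 0},
    {"translation": [0, 0, -0.002], "rot": [0, 0, 0], "grip": 0},
    {"translation": [0, 0, -0.002], "rot": [0, 0, 0], "grip": 0},
    {"translation": [0, 0, -0.002], "rot": [0, 0, 0], "grip": 0},
    {"translation": [0, 0, -0.002], "rot": [0, 0, 0], "grip": 0},
  ],
)

```text
t: 5.92
eef_pos: [0.4884, -0.0011, 0.1354]
tool_rot: [0.0, -0.674, 0.739, 0.0]
contact_force: [-0.6, -1.0, 0.7]
gripper_width: -0.002
```

```bash
python3 look.py 5
```

```text
{'t': np.float64(5.9167), 'q': array([ 0.0193,  0.331 , -0.1711,  2.0873,  0.0827,  0.7291, -1.8667]), 'eef_pos': array([ 0.4884, -0.0011,  0.1354]), 'tool_rot': array([ 2.000e-04, -6.740e-01,  7.387e-01,  1.000e-04]), 'contact_force': array([-0.5599, -0.966 ,  0.6563]), 'torque': array([-0.0352, -0.0462,  0.0389])}
```

View pics/v5.png

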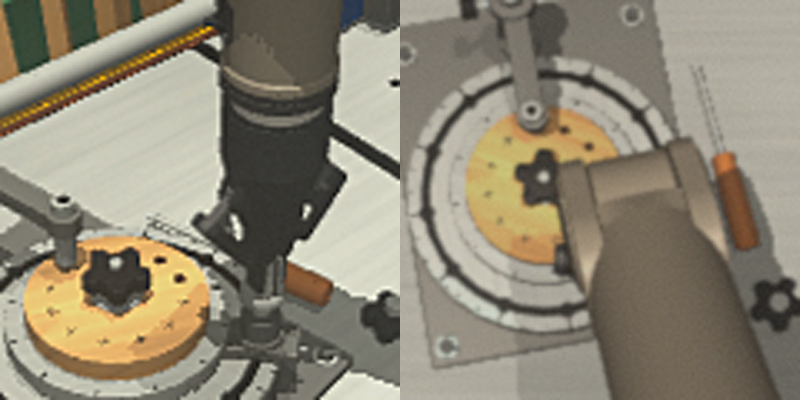

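send_rows(
  commands=[
    {"translation": [0, 0, -0.004], "rot": [0, 0, 0], "grip": 0},
    {"translation": [0, 0, -0.016], "rot": [0, 0, 0], "grip": 0},
    {"translation": [0, 0, -0.02], "rot": [0, 0, 0], "grip": 0},
    {"translation": [0, 0, -0.02], "rot": [0, 0, 0], "grip": 0},
    {"translation": [0, 0, -0.02], "rot": [0, 0, 0], "grip": 0},
  ],
)

```text
t: 6.43
eef_pos: [0.4883, -0.0016, 0.2161]
tool_rot: [-0.0, -0.674, 0.739, 0.0]
contact_force: [-0.3, 0.0, 0.5]
gripper_width: -0.004
```

send_rows(
  commands=[
    {"translation": [0.03, 0, 0], "rot": [0, 0, 0], "grip": 0},
    {"translation": [0.03, 0, 0], "rot": [0, 0, 0], "grip": 0},
    {"translation": [0.03, 0, 0], "rot": [0, 0, 0], "grip": 0},
    {"translation": [0.03, 0, 0], "rot": [0, 0, 0], "grip": 0},
    {"translation": [0.03, 0, 0], "rot": [0, 0, 0], "grip": 0},
  ],
)

```text
t: 6.85
eef_pos: [0.4744, -0.1524, 0.2155]
tool_rot: [0.0, -0.674, 0.739, -0.0]
contact_force: [1.3, -0.6, 0.6]
gripper_width: -0.003
```

send_rows(
  commands=[
    {"translation": [0.03, 0, 0], "rot": [0, 0, 0], "grip": 0},
    {"translation": [0.03, 0, 0], "rot": [0, 0, 0], "grip": 0},
    {"translation": [0.03, 0, 0], "rot": [0, 0, 0], "grip": 0},
    {"translation": [0.02, 0, 0], "rot": [0, 0, 0], "grip": 0},
    {"translation": [0, 0, 0], "rot": [0, 0, 0], "grip": 0},
  ],
)

```text
t: 7.27
eef_pos: [0.4631, -0.2658, 0.2154]
tool_rot: [-0.001, -0.671, 0.741, -0.001]
contact_force: [0.4, -0.8, 0.1]
gripper_width: 0.002
```

```bash
python3 look.py 6; python3 - <<'E'
from h import *
for n in("top","side"):
    c=load(f"pics/{n}6.npz");P=cloud(c);z=P[...,2];D=c["depth"]
    e=np.array([[.4887,-.0022],[.4867,.0019]][n=="side"])
    m=((z>.09)&(z<.128)&(D>0)&(np.hypot(P[...,0]-e[0],P[...,1]-e[1])<.03)).astype(np.uint8)
    m2=m.astype(bool)&(z>.1)
    v,u=np.nonzero(m2)
    zt=np.median(z[m2]); top=m2&(abs(z-zt)<.004); v,u=np.nonzero(top)
    a=P[top].mean(0); print(n,len(u),"z med",zt,"pts",a.round(4),"ray",onplane(c,u.mean(),v.mean(),.118).round(4))
    ax=np.array([[.5744,.0699],[.5725,.0739]][n=="side"]); d=a[:2]-ax; print("r",np.hypot(*d),"turn",249.85+ (10.05-10.05)-np.degrees(np.arctan2(d[1],d[0]))%360)
    c0=load(f"pics/{n}0.npz");dd=np.abs(cloud(c0)[...,2]-z)>.02
E
```

```text
{'t': np.float64(7.2667), 'q': array([ 0.4117,  0.2824, -0.0105,  1.9277,  0.0065,  0.9306, -1.2722]), 'eef_pos': array([ 0.4631, -0.2658,  0.2154]), 'tool_rot': array([-0.0009, -0.6712,  0.7413, -0.0009]), 'contact_force': array([ 0.4278, -0.8396,  0.0749]), 'torque': array([-0.0016, -0.0087,  0.0146])}
top 141 z med 0.11792175822519968 pts [ 0.4905 -0.003   0.1181] ray [ 0.4905 -0.003   0.118 ]
r 0.11115758068667708 turn 28.870620414484364
side 119 z med 0.11757181860604027 pts [0.4885 0.0012 0.1176] ray [0.4881 0.0015 0.118 ]
r 0.1111087421606523 turn 28.95379814322115
```

View pics/v6.png

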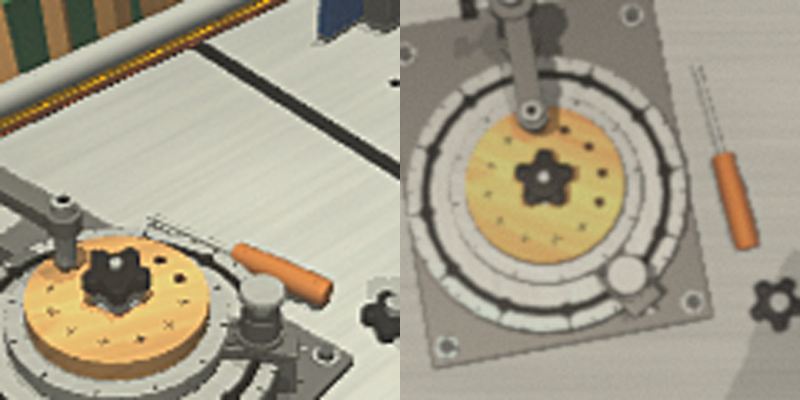

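```bash
python3 - <<'E'
from h import *
a=load("pics/top0.npz")["pixels"].astype(int);b=load("pics/top6.npz")["pixels"].astype(int)
d=(np.abs(a-b).sum(2)>90).astype(np.uint8); d=cv2.morphologyEx(d,cv2.MORPH_OPEN,np.ones((3,3)))
k,l,s,c=cv2.connectedComponentsWithStats(d)
for i in range(1,k):
    if s[i,4]>12: print(s[i])
cv2.imwrite("pics/top6.png",cv2.cvtColor(b.astype(np.uint8),cv2.COLOR_RGB2BGR))
E
```

```text
[ 402  178   77  151 8009]
[253 183   5   4  18]
[268 189   4   4  15]
[249 193   7   9  30]
[268 194   5   5  23]
[480 196   8  30 165]
[258 201   5   3  15]
[291 201   7  15  69]
[299 201   7  18  78]
[438 208  14  25 115]
[ 320  215   85  205 6338]
[285 222  10  10  61]
[296 223   4   6  23]
[279 224   4   6  22]
[286 233   5   3  15]
[ 475  256   85   86 3448]
[437 306  32  42 845]
[548 318  12  19 170]
[ 410  342   73   78 4474]
[307 367  10   9  57]
[294 369  11   5  45]
[286 375  14  11  91]
[319 388   3   7  21]
[406 409   6  11  60]
[287 417   9   3  25]
```

View pics/top6.png

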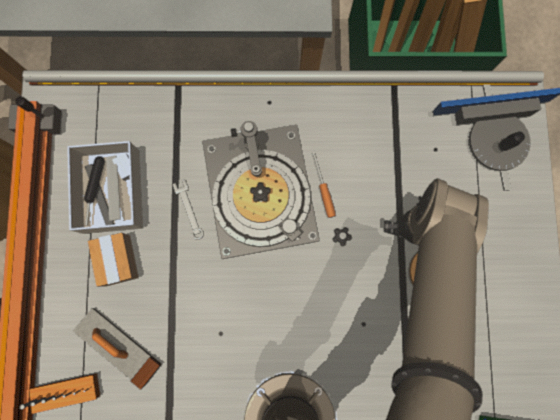

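The top view shows the button now at (290,227). The wrench, screwdriver, star knob, box and bin are where they were, and all other differences are the arm or its shadow. Handing in.

```bash
python3 - <<'E'
from station import *
print(hand_in())
E
```

```text
the job is handed in; nothing more can be done
None
```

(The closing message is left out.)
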